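Put the brass embossing dies back on their sloped rests

TASK

Put the four brass embossing dies back on their sloped wooden rests, one after another: each on the rest whose dark inlay has its outline and size, lying flat, in line with the inlay, and resting against the cleat at the low edge so that it cannot slide off. Leave the steel weight and the dark wooden block where they are.

Things in the scene. Friction and masses are not known exactly. Their poses are not given: they have to be found in the camera images.
- die_big: large round brass embossing die: disc 48 mm in diameter, 18 mm thick, about 270 g, solid, dark engraving on its upper face. Origin at the centre of its underside, z out of the engraved face. Starts flat on the green cutting mat, whose top is 3 mm above the bench.
- die_small: small round brass embossing die: disc 30 mm in diameter, 18 mm thick, about 110 g, solid, dark engraving on its upper face. Origin at the centre of its underside, z out of the engraved face. Starts flat on the green cutting mat, whose top is 3 mm above the bench.
- die_square: square brass embossing die: 40 x 40 mm, 18 mm thick, about 240 g, solid, dark engraving on its upper face. Origin at the centre of its underside, z out of the engraved face. Starts flat on the green cutting mat, whose top is 3 mm above the bench.
- die_bar: bar-shaped brass embossing die: 64 mm long (its x axis) by 28 mm wide (its y axis), 18 mm thick, about 270 g, solid, dark engraving on its upper face. Origin at the centre of its underside, z out of the engraved face. Starts flat on the green cutting mat, whose top is 3 mm above the bench.
- rest_big: fixed wooden wedge with a large round dark inlay (52 mm across). Deck 84 (y) x 100 mm, rising 20 degrees to its +x (away from the robot, yaw within 0.2 rad), no side walls. Origin on the bench, 34 mm under the deck's centre. Low-edge cleat 9 mm high, 8 thick, its uphill face 40 mm down-slope of the centre. Seated die's origin: (-15.0, 0, 28.5) mm.
- rest_small: fixed wooden wedge with a small round dark inlay (34 mm across). Deck 84 (y) x 100 mm, rising 20 degrees to its +x (away from the robot, yaw within 0.2 rad), no side walls. Origin on the bench, 34 mm under the deck's centre. Low-edge cleat 9 mm high, 8 thick, its uphill face 40 mm down-slope of the centre. Seated die's origin: (-23.5, 0, 25.4) mm.
- rest_square: fixed wooden wedge with a square dark inlay (44 x 44 mm). Deck 84 (y) x 100 mm, rising 20 degrees to its +x (away from the robot, yaw within 0.2 rad), no side walls. Origin on the bench, 34 mm under the deck's centre. Low-edge cleat 9 mm high, 8 thick, its uphill face 40 mm down-slope of the centre. Seated die's origin: (-18.8, 0, 27.2) mm, sides square to the cleat.
- rest_bar: fixed wooden wedge with an oblong dark inlay (68 x 32 mm, long up the slope). Deck 84 (y) x 100 mm, rising 20 degrees to its +x (away from the robot, yaw within 0.2 rad), no side walls. Origin on the bench, 34 mm under the deck's centre. Low-edge cleat 9 mm high, 8 thick, its uphill face 40 mm down-slope of the centre. Seated die's origin: (-7.5, 0, 31.3) mm, bar's x up the slope.
- steel_weight: plain grey steel disc weight, 42 mm in diameter, 22 mm high, loose on the mat among the dies; not a die, to be left where it is. Origin at the centre of its underside.
- wood_block: plain dark-wood block 42 x 42 x 25 mm high, loose on the mat among the dies; not a die, to be left where it is. Origin at the centre of its underside.
Things that resemble listed ones, but are neither listed nor needed, are in the scene too. What is shaped like the die_bar but orange or turquoise is not meant.

How it is judged:
At the end, for the whole second after the job is handed in: Each die is at rest, face up, flat on its matching rest (tilt within 0.1 rad of 20 degrees), within 12 mm of centre sideways and 8 mm of touching the cleat; square and bar turned within 0.25 rad of their inlays (bar lengthways up the slope); steel weight and wooden block moved under 20 mm (x of die_big in the frame of rest_big between -0.019 and -0.007 m and y of die_big in the frame of rest_big between -0.012 and 0.012 m and z of die_big in the frame of rest_big between 0.0235 and 0.0345 m and angle between die_big's own z axis and vertical between 0.2491 and 0.4491 rad and linear speed of each of die_big, die_small, die_square, die_bar below 0.01 m/s and angular speed of each of die_big, die_small, die_square, die_bar below 0.1 rad/s and x of die_small in the frame of rest_small between -0.0275 and -0.0155 m and y of die_small in the frame of rest_small between -0.012 and 0.012 m and z of die_small in the frame of rest_small between 0.0204 and 0.0314 m and angle between die_small's own z axis and vertical between 0.2491 and 0.4491 rad and x of die_square in the frame of rest_square between -0.0228 and -0.0108 m and y of die_square in the frame of rest_square between -0.012 and 0.012 m and z of die_square in the frame of rest_square between 0.0222 and 0.0332 m and angle between die_square's own z axis and vertical between 0.2491 and 0.4491 rad and (angle between the y axis of die_square and the y axis of rest_square, either way round below 0.25 rad or angle between the x axis of die_square and the y axis of rest_square, either way round below 0.25 rad) and x of die_bar in the frame of rest_bar between -0.0115 and 0.0005 m and y of die_bar in the frame of rest_bar between -0.012 and 0.012 m and z of die_bar in the frame of rest_bar between 0.0263 and 0.0373 m and angle between die_bar's own z axis and vertical between 0.2491 and 0.4491 rad and angle between the y axis of die_bar and the y axis of rest_bar, either way round below 0.25 rad and distance of each of steel_weight, wood_block from where it was at the start of the episode below 0.02 m).
It fails at once if the steel weight was disturbed (moved more than 20 mm) (distance of steel_weight from where it was at the start of the episode above 0.02 m).
It fails at once if the wood block was disturbed (moved more than 20 mm) (distance of wood_block from where it was at the start of the episode above 0.02 m).
It also fails if it takes over 96 s, if anything falls off the work surface, if the arm or the gripper's body presses on something with over 40 N, if the wrist force passes 120 N, or if a joint passes its speed limit or range.

ROBOT

A 7-joint arm with a two-finger parallel gripper is mounted at the origin on the work surface. World frame = base frame: x ahead of the robot, y to its left, z up, the work surface at z = 0. Lengths are in m, angles in rad, forces in N, time in s.
With the tool pointing down it reaches from about 0.375 to 0.925 m from the base axis. Payload 3.1 kg.
Tool frame: the origin (TCP) lies midway between the tips of the shut fingers; the grasp point (between the pads) lies 19 mm behind it; z points along the fingers, y is the line along which they close (so a half turn about z gives the same grasp; the last joint's range is limited). The gripper opens to 85 mm and grips with 20 to 120 N. Pads are 22 mm wide; open, the fingers measure 114 mm over their backs; the gripper's body (76 mm by 85 mm) begins 54 mm behind the grasp point. The pads swing forward as they close: fully open they stand 13 mm farther back than shut.
Start: joints at [-0.098, 0.383, 0.044, 1.598, -0.018, 1.161, -0.05], TCP at [0.65, 0, 0.231] pointing down, gripper open.
Joint ranges: [-2.61, 2.61], [-0.41, 2.15], [-1.48, 1.57], [0, 2.5], [-1.57, 4.71], [0.05, 1.97], [-2.85, 2.85]. Speed limits (rad/s): [2.79, 2.79, 3.14, 3.14, 3.14, 3.14, 3.14].

INTERFACE

Orientations are given as [roll, pitch, yaw] about the fixed x, y, z axes, in that order (R = Rz(yaw) Ry(pitch) Rx(roll)).
In Python, from rig import manip gives the robot as it stands. Calls block until the motion is done:
- manip.move_ptp(position, orientation): joint-space move of the TCP to a pose.
- manip.move_l(position, frame=None, v=0.15, threshold=None): straight line of the TCP; frame=None keeps the orientation; v is the mean speed in m/s. With threshold (N) it stops when the force on the tool has changed by that much, and returns True; else False.
- manip.movej(angles): joint-space move.
- manip.command_gripper(opening, strength=None): finger opening in m; strength is the grip in N (None keeps the last); returns when the fingers have stopped.
- manip.hold(seconds).
- manip.ik(position, orientation): joint angles nearest the present ones, or None.
- manip.state(): the state.
- manip.grab_frame(name): name is "scene" or "side" or "wrist"; returns the picture (400x640x3 uint8, red, green, blue); there is no depth.
- manip.camera_info(name): a dict with "fx", "fy", "cx", "cy" (pixels), "R" (3x3) and "t" (3): a world point X has camera coordinates R X + t. Camera axes: x right, y down, z forward; pixel columns grow to the right and rows downward; lengths in m; the calibration is good to about 2 mm. A picture is of the moment at which its call begins: read the wrist's pose just before it. camera_info takes no time and is no camera call; for the wrist camera it gives the pose at the moment of the call.
A pose or a line that the arm cannot do raises manip.PlanningError and nothing moves.
- manip.close_job(): hands the job in; it is judged then, once.
The state is a dict: "t": time; "joint_positions": joint angles; "joint_vel": joint speeds; "joint_efforts": joint torques, N m; "position": TCP position; "ee_rot": TCP orientation; "ft_force": force on the tool from outside, world axes, zero at the start; "torque": the same for the moment, N m; "grip_width": finger opening in m; "finger_force": force on a finger pad.
Only numpy, scipy, OpenCV 4.12 (cv2) and the standard library are available. Lean on these libraries where they do the work, as an engineer would, in place of code of your own. Each camera call takes 0.05 s, during which the arm holds its last target. There are 200 camera calls.

## Working session

There is one attempt and no reset: what is moved stays moved. The work goes in short steps, each a Python script; the robot and the scene stay as the last script left them, time stands still between calls to the robot, and variables do not carry over. Pictures are saved under pics/ and viewed, at most 14 in all, crops included, and the job is handed in when it is done.

```bash
ls; mkdir -p pics
python3 - <<'E'
from rig import manip
import cv2
for n in ["scene","side","wrist"]:
    i=manip.camera_info(n);f=manip.grab_frame(n)
    cv2.imwrite(f"pics/{n}0.png",f[:,:,::-1]);print(n,i)
s=manip.state();print(s)
E
```

```text
pics
scene {'fx': 507.48180989752115, 'fy': 507.48180989752115, 'cx': 321.6658427487899, 'cy': 201.53132254647298, 'R': array([[ 0.75842974,  0.65163225, -0.01263888],
       [ 0.54253506, -0.64196088, -0.54179511],
       [-0.36116483,  0.40405649, -0.84041556]]), 't': array([-0.37884446, -0.29718139,  1.24625474])}
side {'fx': 495.87890043917184, 'fy': 495.87890043917184, 'cx': 326.1588912872354, 'cy': 202.04340586512512, 'R': array([[-0.97426617, -0.22441974, -0.0210051 ],
       [-0.13859932,  0.66996138, -0.72934352],
       [ 0.17775169, -0.70766343, -0.68382513]]), 't': array([0.51541038, 0.12573385, 1.10524544])}
wrist {'fx': 279.7623564120859, 'fy': 279.7623564120859, 'cx': 323.309749092746, 'cy': 200.8732911052581, 'R': array([[ 9.99996466e-01,  1.07110123e-05, -2.65852731e-03],
       [ 8.67614316e-04, -9.46556556e-01,  3.22536717e-01],
       [-2.51299176e-03, -3.22537884e-01, -9.46553220e-01]]), 't': array([-0.6482217 , -0.04143235,  0.38040234])}
{'t': 0.15, 'joint_positions': array([-0.09781046,  0.38367338,  0.04390866,  1.59918377, -0.01791843,
        1.1612016 , -0.04987303]), 'joint_vel': array([ 2.29458746e-04, -3.41488230e-03, -1.70767143e-03, -3.39774180e-03,
       -3.00884150e-04,  3.79877746e-04, -1.04699722e-05]), 'joint_efforts': array([ 2.19941270e-03, -4.34053266e+01,  1.02680024e+00, -2.49981201e+01,
        1.06983635e-02,  7.30535554e-03,  3.91670756e-05]), 'position': array([ 6.49275016e-01, -2.45710990e-05,  2.30173567e-01]), 'ee_rot': array([-3.13952321e+00,  1.13772270e-04,  1.57084339e+00]), 'ft_force': array([ 0.68814483,  0.36617806, -0.51762183]), 'torque': array([-0.02425163, -0.02243367,  0.03898772]), 'finger_force': 0.0, 'grip_width': 0.08569003816565085}
```

View pics/scene0.png

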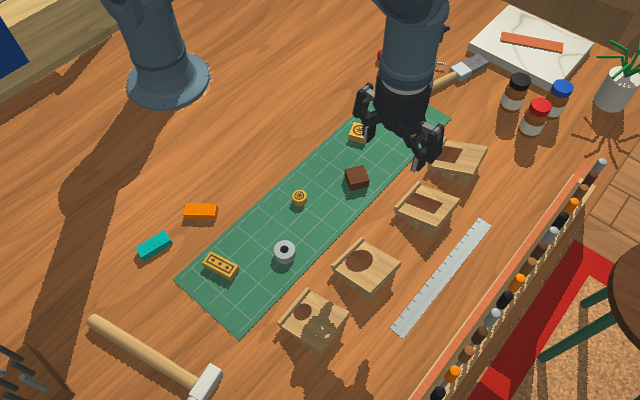

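View pics/side0.png

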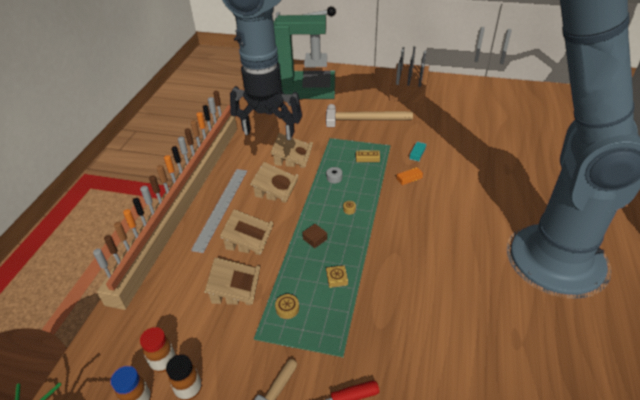

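View pics/wrist0.png

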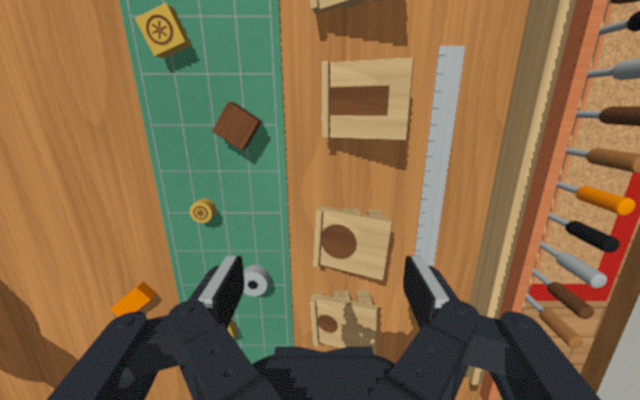

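The three views show everything:

- **Wrist view, from +y down:** square die (161,30), dark block (238,127), small die (201,211) and weight (255,282).
- **Rests, from +y to -y:** square, bar (365,100), big (350,243), small (342,322). The cleats are on the left, the robot side.
- **Side view:** big die at (287,305) and bar die at (368,156).

Next I'll take two closer wrist surveys.

Run:
```python
from rig import manip
import cv2,pickle,numpy as np
d={}
for k,p in [("A",(0.61,-0.13,0.27)),("B",(0.61,0.13,0.27))]:
    manip.move_ptp(p,[np.pi,0,np.pi/2]); manip.hold(0.2)
    i=manip.camera_info("wrist");f=manip.grab_frame("wrist")
    cv2.imwrite(f"pics/w{k}.png",f[:,:,::-1]);d[k]=i
    print(manip.state()["t"],manip.state()["position"])
pickle.dump(d,open("cams.pkl","wb"))
```

```text
1.025 [ 0.61026604 -0.12776758  0.2692945 ]
2.2917 [0.61050039 0.12753823 0.2700159 ]
```

View pics/wA.png

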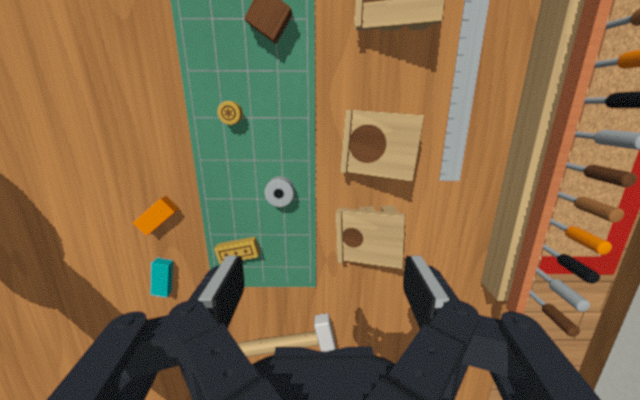

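View pics/wB.png

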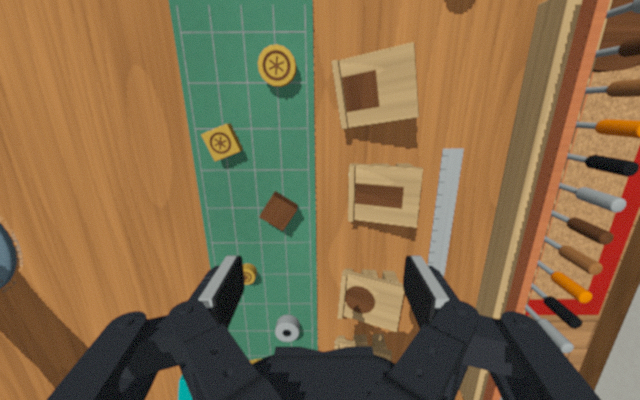

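View A: small die (229,112), bar (237,250), weight (279,192), big inlay (367,144), small inlay (353,238). View B: big die (277,65), square die (220,142), square inlay (360,91), bar inlay (379,196), block (279,210). Now I'll measure them.

```bash
cat > meas.py <<'E'
import cv2,numpy as np
def cast(i,uv,z):
    uv=np.atleast_2d(uv).astype(float)
    d=np.c_[(uv[:,0]-i["cx"])/i["fx"],(uv[:,1]-i["cy"])/i["fy"],np.ones(len(uv))]@i["R"]
    c=-i["R"].T@i["t"]
    return c+d*((z-c[2])/d[:,2])[:,None]
def proj(i,X):
    q=np.atleast_2d(X)@i["R"].T+i["t"]
    return np.c_[q[:,0]/q[:,2]*i["fx"]+i["cx"],q[:,1]/q[:,2]*i["fy"]+i["cy"]]
def blob(m,seed,open_=0):
    n,l,st,c=cv2.connectedComponentsWithStats(m.astype(np.uint8),connectivity=4)
    d=np.hypot(c[1:,0]-seed[0],c[1:,1]-seed[1])+1e4*(st[1:,4]<40)
    return (l==1+d.argmin()).astype(np.uint8)
def contour(m):
    c,_=cv2.findContours(m,cv2.RETR_EXTERNAL,cv2.CHAIN_APPROX_NONE)
    return max(c,key=len)[:,0,:]
def brass(hsv): return (hsv[:,:,0]>14)&(hsv[:,:,0]<32)&(hsv[:,:,1]>130)&(hsv[:,:,2]>95)
E
python3 - <<'E'
import cv2,pickle,numpy as np
from meas import *
d=pickle.load(open("cams.pkl","rb"))
im={k:cv2.imread(f"pics/w{k}.png") for k in "AB"}
for n,k,p in [("deck","A",(400,150)),("deck","B",(405,90)),("cleat","A",(346,145)),("bench","A",(330,200)),("bench","B",(440,120)),("inlay","A",(367,144)),("inlay","B",(379,196)),("inlayS","A",(353,238)),("brasstop","B",(263,65)),("brasstop2","B",(210,140)),("brassside","B",(277,85)),("mat","B",(250,100)),("shadow","B",(240,165))]:
    print(n,k,cv2.cvtColor(im[k],cv2.COLOR_BGR2HSV)[p[1],p[0]])
tiles=[]
for k,(x,y) in [("A",(229,112)),("A",(237,245)),("B",(277,65)),("B",(220,142)),("A",(380,145)),("A",(368,238)),("B",(378,91)),("B",(388,196))]:
    r=50
    c=im[k][max(0,y-r):y+r,x-r:x+r]; tiles.append(cv2.resize(c,(200,200),interpolation=cv2.INTER_NEAREST))
cv2.imwrite("pics/tiles.png",np.vstack([np.hstack(tiles[:4]),np.hstack(tiles[4:])]))
E
```

```text
deck A [ 19  99 186]
deck B [ 19 100 183]
cleat A [ 20  99 185]
bench A [ 14 148 172]
bench B [ 14 153 170]
inlay A [ 11 150 102]
inlay B [ 13 144 108]
inlayS A [ 14 145 104]
brasstop B [ 17 169 115]
brasstop2 B [ 17 159 120]
brassside B [ 22 166 158]
mat B [ 77  89 135]
shadow B [ 74 110 125]
```

View pics/tiles.png

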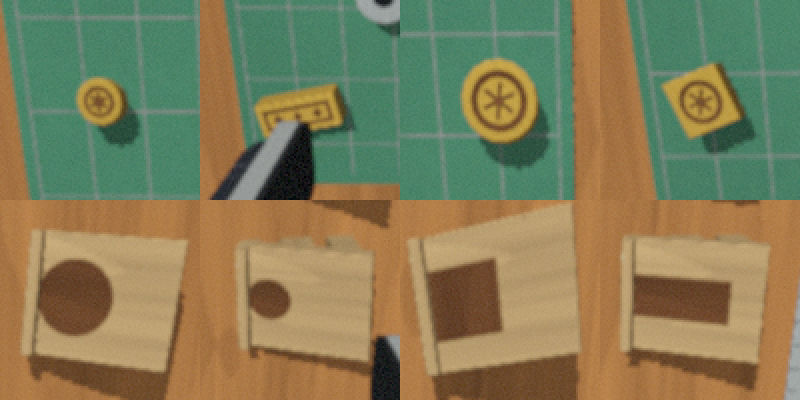

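The crops show all four dies clear, except that a fingertip touches the bar's lower edge. The cleats are at the left of each deck, and each inlay butts against its cleat.

```bash
cat > m2.py <<'E'
import cv2,pickle,numpy as np
from meas import *
d=pickle.load(open("cams.pkl","rb"))
im={k:cv2.imread(f"pics/w{k}.png") for k in "AB"}
hs={k:cv2.cvtColor(im[k],cv2.COLOR_BGR2HSV) for k in "AB"}
a=np.radians(20)
for n,k,s in [("small","A",(229,112)),("bar","A",(237,250)),("big","B",(277,65)),("square","B",(220,142))]:
    h=hs[k]; m=blob(((h[:,:,0]>10)&(h[:,:,0]<34)&(h[:,:,1]>110)),s)
    eng=(cv2.morphologyEx(m,cv2.MORPH_CLOSE,np.ones((5,5)))>0)&(h[:,:,2]<115)
    i=d[k]
    top=cast(i,contour(m),.021)[:,:2].astype(np.float32)*1000
    r=cv2.minAreaRect(top)
    v,u=np.nonzero(eng); e=cast(i,np.c_[u,v],.021)*1000
    print(n,"rect",np.round(r[0],1),np.round(r[1],1),round(r[2],1),"engraving",e.min(0)[:2]/2+e.max(0)[:2]/2,e.mean(0)[:2],len(e),"ext",np.ptp(e,axis=0)[:2])
S=dict(big=(-16,"A",(367,144)),small=(-25,"A",(353,238)),square=(-20,"B",(360,91)),bar=(-8,"B",(379,196)))
for n,(sd,k,s) in S.items():
    h=hs[k]; i=d[k]
    m=blob((h[:,:,0]<17)&(h[:,:,2]<128)&(h[:,:,1]>110),s)
    z=(34+sd*np.sin(a))/1e3
    c=contour(m); P0=cast(i,c,z)
    # deck plane through centroid of inlay at height z
    yaw=0
    for _ in range(3):
        c0=P0.mean(0) if _==0 else P.mean(0); c0[2]=z
        nrm=np.array([-np.sin(a)*np.cos(yaw),-np.sin(a)*np.sin(yaw),np.cos(a)])
        C=-i["R"].T@i["t"]; D=P0-C; t=((c0-C)@nrm)/(D@nrm); P=C+D*t[:,None]
        X=np.array([np.cos(a)*np.cos(yaw),np.cos(a)*np.sin(yaw),np.sin(a)]);Y=np.array([-np.sin(yaw),np.cos(yaw),0])
        q=np.c_[(P-c0)@X,(P-c0)@Y].astype(np.float32)*1000
        r=cv2.minAreaRect(q)
        dk=blob((h[:,:,0]>15)&(h[:,:,0]<26)&(h[:,:,1]<135)&(h[:,:,2]>120),(s[0]+20,s[1]))
        ys=np.nonzero(dk.any(1))[0]; L=[(dk[y].nonzero()[0].max()+.5,y) for y in ys]
        L=np.array(L); W=cast(i,L,.0511)*1000; mid=np.median(W[:,0])
        Lin=W[W[:,0]>W[:,0].max()-22]; 
        vx,vy,x0,y0=cv2.fitLine(Lin[:,:2].astype(np.float32),cv2.DIST_HUBER,0,.01,.01).ravel()
        keep=abs((Lin[:,:2]-[x0,y0])@[-vy,vx])<1.5
        yaw=np.arctan2(-vx*np.sign(vy),abs(vy)); E=Lin[keep]
    lo,hi=E[E[:,1].argmin()],E[E[:,1].argmax()]
    mid=(lo+hi)[:2]/2; org=mid-47*np.array([np.cos(yaw),np.sin(yaw)])
    cen=c0[:2]*1e3+(X*r[0][0]+Y*r[0][1])[:2]
    Rl=np.array([[np.cos(yaw),np.sin(yaw)],[-np.sin(yaw),np.cos(yaw)]])
    print(n,"yaw",round(yaw,3),"edge len",np.hypot(*(hi-lo)[:2]),"origin(edge)",org,"inlay centre",cen,"rect",np.round(r[1],1),round(r[2],1),"local inlay",Rl@(cen-org),"expected x",sd*np.cos(a))
E
python3 m2.py
```

```text
small rect [484.5 -53.2] [29.6 30.5] 84.8 engraving [491.38683888 -56.18050497] [496.71621646 -56.27278309] 34 ext [17.52218246 23.01092694]
bar rect [ 474.4 -259.1] [68.9 35.4] 11.4 engraving [ 492.43786527 -255.91801018] [ 500.70490205 -256.11666536] 45 ext [33.9091255  36.91051188]
big rect [551.6 258. ] [47.1 47.2] 89.7 engraving [554.77469624 254.68730445] [552.97294438 259.00716749] 87 ext [40.0267053  40.49287667]
square rect [470.6 163. ] [43.7 40.5] 20.7 engraving [476.38358581 165.65966839] [486.8585574  168.54332109] 72 ext [39.93641406 43.22564932]
big yaw -0.059 edge len 83.95072247897052 origin(edge) [682.74409976 -93.39952344] inlay centre [667.9008968  -91.74505059] rect [49.1 48. ] 52.0 local inlay [-14.91471718   0.78049455] expected x -15.035081932574535
small yaw 0.062 edge len 85.60812338686117 origin(edge) [ 677.56183672 -229.17685212] inlay centre [ 653.74735886 -232.95986894] rect [31.  30.2] 6.9 local inlay [-24.00358768  -2.29529208] expected x -23.49231551964771
square yaw 0.169 edge len 83.10136327529919 origin(edge) [674.10477656 229.47793998] inlay centre [657.10295258 226.94532575] rect [41.9 43.8] 89.8 local inlay [-17.18558647   0.36302661] expected x -18.79385241571817
bar yaw 0.014 edge len 84.33941936159407 origin(edge) [693.64396896  89.47439311] inlay centre [687.5895108   89.08344146] rect [29.6 66.9] 89.3 local inlay [-6.05921728 -0.30853438] expected x -7.517540966287267
```

All measurements agree with the given sizes: edges about 84 mm, inlay offsets as expected, die sizes right. I'll start with the big die.

```bash
cat > act.py <<'E'
import numpy as np,cv2
from rig import manip
from scipy.spatial.transform import Rotation as Ro
A=np.radians(20)
# seat of die (x,y on bench), z, yaw from the survey
SEAT=dict(big=((.6679,-.0918),.0285,-.059),small=((.6537,-.2325),.0254,.062),
          square=((.6563,.2268),.0272,.169),bar=((.6868,.0890),.0313,.010))
def rpy(R): return R.as_euler("xyz")
def down(yaw): return Ro.from_euler("z",yaw)*Ro.from_euler("x",np.pi)
def deck(yaw): return Ro.from_euler("z",yaw)*Ro.from_euler("y",-A)
def retract(w):
    t=np.arcsin(np.sin(-.103)+w/2/.057); return .057*(np.cos(-.103)-np.cos(t))
def goto(p,R):
    "joint move, then take out the standing error"
    p=np.array(p); manip.move_ptp(p,rpy(R)); manip.hold(.15)
    e=p-manip.state()["position"]
    return e
def line(p,e,**k): return manip.move_l(np.array(p)+e,**k)
def pick(xy,yaw,w,flip=0):
    R=down(yaw+flip*np.pi); manip.command_gripper(min(.085,w+.026),60)
    z=.0055-retract(w)
    e=goto([*xy,.14],R); print("err",e*1e3)
    line([*xy,.05],e,v=.2)
    line([*xy,z],e,v=.06); manip.hold(.1)
    s=manip.state(); print("low",s["position"],s["ft_force"],s["t"])
    manip.command_gripper(max(0,w-.01),60)
    s=manip.state(); b=s["position"][2]-.003; print("width",s["grip_width"],"ff",s["finger_force"],"b",b)
    line([*xy,.15],e,v=.25); print("lifted width",manip.state()["grip_width"])
    return b
def place(n,b,w,flip=0):
    xy,z,psi=SEAT[n]; D=deck(psi); M=D.as_matrix(); up,nr=M[:,0],M[:,2]
    R=D*Ro.from_euler("x",np.pi)*Ro.from_euler("z",flip*np.pi)
    seat=np.array([*xy,z])
    P=lambda s,h: seat+up*s+nr*(b+h)
    e=goto(P(.006,.07),R); print("err",e*1e3)
    line(P(.006,.012),e,v=.15)
    line(P(.006,.0015),e,v=.04); manip.hold(.15)
    f0=manip.state()["ft_force"]
    hit=line(P(-.006,.0015),e,v=.02,threshold=5)
    s=manip.state(); q=M.T@(s["position"]-seat)
    print("slide hit",hit,"deck coords mm",q*1e3-[0,0,b*1e3],"f",s["ft_force"]-f0)
    sl=np.clip(q[0]+.001,-.004,.006)
    hit=line(P(sl,-.003),e,v=.015,threshold=5)
    s=manip.state(); q=M.T@(s["position"]-seat); print("down hit",hit,q*1e3-[0,0,b*1e3],s["t"])
    manip.command_gripper(w+.018); manip.hold(.1)
    line(P(sl,.09),e,v=.2); print("t",manip.state()["t"])
E
python3 - <<'E'
from act import *
for y in (0,np.pi):
    q=manip.ik([.5516,.258,.14],rpy(down(y))); D=deck(-.059)*Ro.from_euler("x",np.pi)*Ro.from_euler("z",y)
    print(y,np.round(q,2),np.round(manip.ik([.66,-.092,.1],rpy(D)),2),np.round(manip.ik([.66,.23,.1],rpy(D)),2),np.round(manip.ik([.66,-.23,.1],rpy(D)),2))
E
```

```text
0 [-0.61  0.4   0.12  1.78 -0.06  0.96 -2.03] [-0.14  0.4   0.25  1.95 -0.24  0.46 -1.35] [-0.72  0.47  0.3   1.85  0.07  0.53 -2.16] [ 0.09  0.46  0.28  1.86 -0.42  0.53 -0.98]
3.141592653589793 [-0.25  0.42 -0.31  1.76  0.15  0.98  0.95] [ 0.24  0.4  -0.19  1.93  0.15  0.47  1.47] [-0.31  0.47 -0.2   1.83  0.48  0.6   0.67] [ 0.47  0.46 -0.19  1.84 -0.01  0.51  1.84]
```

Run:
```python
from act import *
b=pick((.5516,.258),-.0,.048,1)
place("big",b,.048,1)
cv2.imwrite("pics/big1.png",manip.grab_frame("wrist")[:,:,::-1])
```

```text
err [-1.1886138   0.77258667 -0.78642992]
low [0.55088433 0.25904988 0.00258479] [-0.15225965 -0.58461658 -0.12731463] 5.4833
width 0.04592971681267439 ff 62.04733729362488 b -8.658042008838785e-05
lifted width 0.04612820705227449
err [-0.82684645 -2.92272061 -0.44879668]
slide hit True deck coords mm [ 0.01054275 -2.99661418  1.59622148] f [3.52445344 0.19928134 2.33461604]
down hit True [ 0.12450974 -2.91884409 -0.22731451] 9.9167
t 10.95
```

View pics/big1.png

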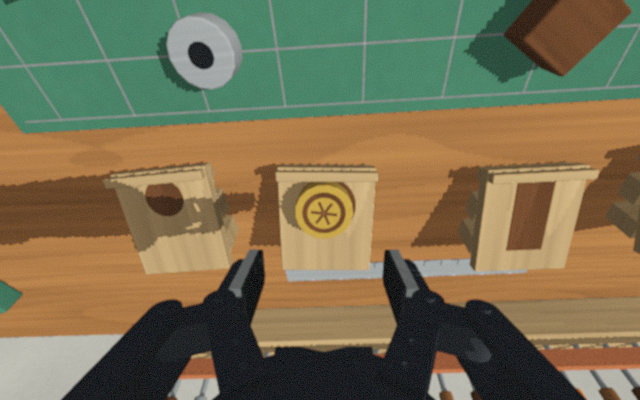

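The image shows the big die at (324,211) on its rest, flat against the cleat. Cleat contact came exactly where predicted. My error compensation only added a 3 mm sideways offset, because the error was transient, so I'm removing it. Next are the small and square dies, then a bar re-shoot.

```bash
python3 - <<'E'
s=open("act.py").read()
s=s.replace("manip.hold(.15)\n    e=p-manip.state()[\"position\"]\n    return e","manip.hold(.3)\n    print('dev',(manip.state()['position']-p)*1e3); return np.zeros(3)")
s=s.replace("then take out the standing error","then settle").replace('; print("err",e*1e3)','')
s=s.replace('print("lifted width",manip.state()["grip_width"])','g=manip.state()["grip_width"]; print("lifted width",g); assert g>w-.006')
open("act.py","w").write(s)
E
python3 - <<'E'
from act import *
import pickle
b=pick((.4845,-.0532),0,.030,1); place("small",b,.030,1)
cv2.imwrite("pics/small1.png",manip.grab_frame("wrist")[:,:,::-1])
b=pick((.4706,.163),np.radians(20.7),.040,1); place("square",b,.040,1)
cv2.imwrite("pics/square1.png",manip.grab_frame("wrist")[:,:,::-1])
manip.move_ptp([.56,-.24,.25],[np.pi,0,np.pi/2]); manip.hold(.3)
pickle.dump(manip.camera_info("wrist"),open("camC.pkl","wb"))
cv2.imwrite("pics/wC.png",manip.grab_frame("wrist")[:,:,::-1])
cv2.imwrite("pics/pair.png",cv2.resize(np.hstack([cv2.imread("pics/small1.png")[:280,:],cv2.imread("pics/square1.png")[:280,:]]),(800,175)))
E
```

```text
dev [ 0.24866897 -0.27920036 -0.41657878]
low [ 0.48498724 -0.05321239  0.00543526] [ 0.55185021 -0.22139325  0.46816344] 13.8333
width 0.02771613623733717 ff 58.917328119277954 b 0.0027485256304003404
lifted width 0.027593941102712256
dev [0.51457216 1.68225877 0.68646211]
slide hit True deck coords mm [ 2.59210459 -0.01057688  1.81133883] f [1.42286473 0.0371178  2.19897583]
down hit True [ 2.70874737  0.09682721 -0.04580842] 17.9417
t 18.975
dev [ 0.31126094 -0.78338469 -0.11905433]
low [0.47106543 0.16323077 0.00441849] [-0.03675122  0.02625461 -0.45083643] 22.825
width 0.038295003173301825 ff 61.87155604362488 b 0.0016823203673347253
lifted width 0.03856430225962135
dev [-0.00298992 -0.50654002  0.73531959]
slide hit True deck coords mm [3.05728114 0.0153441  1.72961875] f [1.99321991 0.30752201 2.17618675]
down hit True [ 3.05060067 -0.1215986  -0.08366173] 26.7
t 27.725
```

View pics/pair.png

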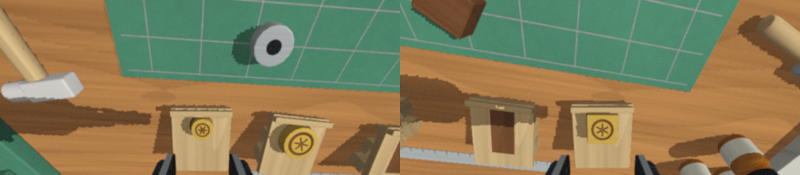

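View pics/wC.png

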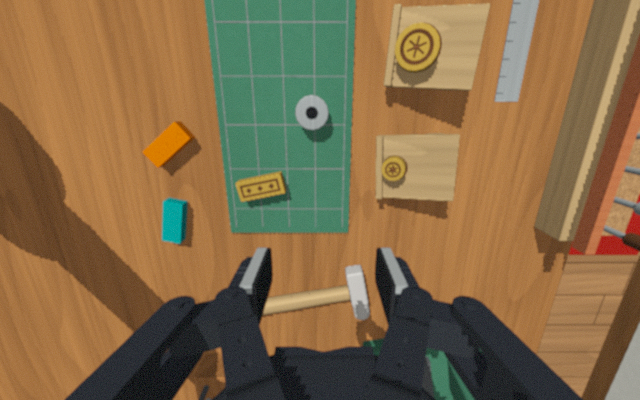

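The small die at (393,169) and the big die at (419,47) sit at their cleats, and the square is on its inlay. The bar at (261,187) is now unobstructed and about 90 mm from the weight.

```bash
cat > barm.py <<'E'
import cv2,pickle,numpy as np
from meas import *
i=pickle.load(open("camC.pkl","rb"));h=cv2.cvtColor(cv2.imread("pics/wC.png"),cv2.COLOR_BGR2HSV)
m=blob((h[:,:,0]>10)&(h[:,:,0]<34)&(h[:,:,1]>110),(261,187))
r=cv2.minAreaRect((cast(i,contour(m),.021)[:,:2]*1e3).astype(np.float32));print(r)
E
python3 barm.py
```

```text
((473.4344482421875, -261.69012451171875), (66.09255981445312, 31.873779296875), 11.869930267333984)
```

```bash
python3 - <<'E'
from act import *
import pickle
b=pick((.4735,-.262),np.radians(11.9),.028,1); place("bar",b,.028,1)
d={}
for k,p in [("D",(0.60,-0.16,0.27)),("E",(0.60,0.10,0.27))]:
    manip.move_ptp(p,[np.pi,0,np.pi/2]); manip.hold(0.4)
    d[k]=manip.camera_info("wrist");cv2.imwrite(f"pics/w{k}.png",manip.grab_frame("wrist")[:,:,::-1])
pickle.dump(d,open("cams2.pkl","wb")); print(manip.state()["t"])
a=cv2.imread("pics/wD.png")[:260,180:500];c=cv2.imread("pics/wE.png")[:260,180:500]
cv2.imwrite("pics/fin.png",cv2.resize(np.hstack([a,c]),(800,325)))
E
cat > fin.py <<'E'
import pickle
from meas import *
from act import SEAT,deck
d=pickle.load(open("cams2.pkl","rb"))
for n,k,w in [("big","D",48),("small","D",30),("square","E",40),("bar","E",64)]:
    xy,z,psi=SEAT[n]; M=deck(psi).as_matrix(); seat=np.array([*xy,z]); top=seat+M[:,2]*.018
    i=d[k]; h=cv2.cvtColor(cv2.imread(f"pics/w{k}.png"),cv2.COLOR_BGR2HSV)
    m=blob((h[:,:,0]>13)&(h[:,:,0]<34)&(h[:,:,1]>138)&(h[:,:,2]>140),proj(i,top)[0])
    C=-i["R"].T@i["t"]; D=cast(i,contour(m),0)-C
    P=C+D*(((top-C)@M[:,2])/(D@M[:,2]))[:,None]
    q=((P-top)@M[:,:2]*1e3).astype(np.float32); print(n,cv2.minAreaRect(q))
E
python3 fin.py
```

```text
dev [0.22368963 0.0482106  0.11514578]
low [ 0.47394207 -0.26225331  0.00563941] [ 0.11068824 -0.70527937 -0.08297213] 33.6
width 0.026797820325902038 ff 60.814998149871826 b 0.002976635024119825
lifted width 0.026257848257511072
dev [ 0.2059475  -1.29659874  0.22194713]
slide hit True deck coords mm [1.72997086e+00 1.11266891e-03 1.69738564e+00] f [2.83978331 0.36433844 3.94386233]
down hit True [ 1.78132281 -0.08879836  0.05037382] 38.2333
t 39.2583
42.3083
big ((0.8601474761962891, -2.423482894897461), (47.742408752441406, 46.14487075805664), 85.5742416381836)
small ((0.8062114715576172, 3.8909854888916016), (34.90199661254883, 27.751237869262695), 89.37580871582031)
square ((-0.5015935897827148, 0.2585926055908203), (22.01212501525879, 21.841445922851562), 82.21757507324219)
bar ((0.3668804168701172, 2.2888975143432617), (63.29892349243164, 32.55459213256836), 0.33350813388824463)
```

View pics/fin.png

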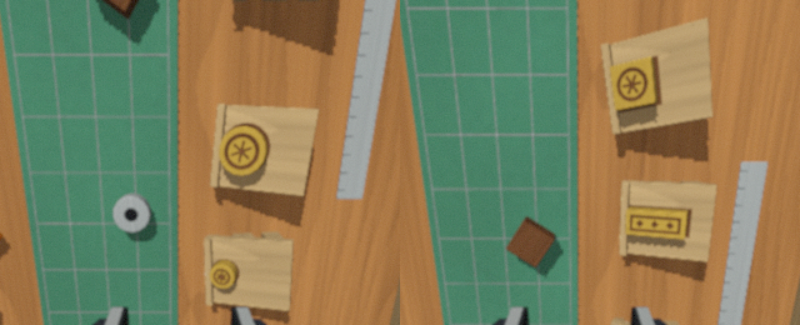

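The pictures show all four dies flat against their cleats and in line with their inlays, within about 1 mm along the slope and 4 mm sideways. The weight and block are untouched, so I'm handing in.

```bash
python3 -c "
from rig import manip
print(manip.close_job())"
```

```text
the job is handed in; nothing more can be done
None
```

I put all four dies flat against the cleats of their matching rests, left the steel weight and dark block in place, and handed the job in at about 42 s of the allowed 96 s; no verdict came back.

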